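# Load a sealed plate into the reader with a plate lifter

### The arm

A 6-joint arm with a two-finger parallel gripper is mounted at the origin on the work surface. World frame = base frame: x ahead of the robot, y to its left, z up, the work surface at z = 0. Lengths are in m, angles in rad, forces in N, time in s.
With the tool pointing down it reaches from about 0.325 to 0.9 m from the base axis. Payload 6.1 kg.
Tool frame: the origin (TCP) lies on the front face of the gripper's body, between the roots of the fingers; the fingertips stand 73 mm ahead of it and the grasp point (between the pads) lies 54 mm ahead of it; z points along the fingers, y is the line along which they close (so a half turn about z gives the same grasp; the last joint's range is limited). The gripper opens to 85 mm and grips with 20 to 120 N. Pads are 22 mm wide; open, the fingers measure 114 mm over their backs; the gripper's body (76 mm by 85 mm) begins 54 mm behind the grasp point. The pads swing forward as they close: fully open they stand 13 mm farther back than shut.
Start: joints at [1.149, 0.22, 1.526, -0, 1.395, -0.126], TCP at [0.182, 0.598, 0.304] pointing down, gripper open.
Joint ranges: [-2.98, 2.98], [-0.91, 2.08], [0.09, 2.57], [-1.24, 4.39], [0.2, 2.65], [-2.68, 2.68]. Speed limits (rad/s): [2.57, 2.57, 3.01, 3.14, 3.14, 3.14].

### API

Orientations are given as a unit quaternion [x, y, z, w].
In Python, from bench import env gives the robot as it stands. The module is installed in compiled form; this text tells all that it offers.
- The arm moves only by the tool step_arm, never from a script. Its argument "deltas" is a list of rows, each a list of 7 numbers: the shift along the tool's x, y, z in cm, then the turn, a rotation vector about the tool's x, y, z in rad, then the finger opening in cm, from 0 to 8.54. In form: [[tx, ty, tz, wx, wy, wz, jaw], ...]. A call has 1 to 12 rows; each row is the pose to reach, as a shift and turn from the pose commanded when the call began, along the tool's axes at that moment; what a row does not reach only later rows make up. A row lasts 1/12 s, in which the tool goes at most 41.7 mm and 7.16 degrees, less where a joint would pass 70% of its speed; a pose out of reach is approached as far as the arm can. A call with a gripper value outside its range is refused whole. The fingers move at their own pace and stop on an object; "force" is the grip in N (left out, the last holds). Time passes only in rows, so rows that repeat a pose let the fingers close. It gives the time, the measured TCP pose, the force, the opening and the grip force at its end, in the units of the state.
- env.get_state(): the state, without advancing time (a new reading comes with each control period).
- env.capture(name): name is "side" or "top"; returns the picture (384x512x3 uint8, blue, green, red); there is no depth.
- env.camera_info(name): a dict with "vertical_fov" (degrees; the focal length in pixels is half the picture's height over the tangent of half this angle, whatever the lens; pixels are square), "cx", "cy" (the principal point, pixels), "R" (3x3) and "t" (3): a world point X has camera coordinates R X + t. Camera axes: x right, y down, z forward; pixel columns grow to the right and rows downward; lengths in m; the calibration is good to about 2 mm. A picture is of the moment at which its call begins. camera_info takes no time and is no camera call.
- env.sign_off(): hands the job in; it is judged then, once.
The state is a dict: "t": time; "joint_pos": joint angles; "joint_vel": joint speeds; "effort": joint torques, N m; "tool_pos": TCP position; "orientation": TCP orientation; "force": force on the tool from outside, world axes, zero at the start; "torque": the same for the moment, N m; "width": finger opening in m; "gripper_force": force on a finger pad.
Only numpy, scipy, OpenCV 4.12 (cv2) and the standard library are available. Lean on these libraries where they do the work, as an engineer would, in place of code of your own. Each camera call takes 0.05 s, during which the arm holds its last target. There are 200 camera calls.

### The job

Slide the blade of the plate lifter under the sealed plate that lies against the stop bar, lift the plate clear of the bench on the blade and set it down gently, flat and square, on the two ribs of the reader's loading tray; draw the lifter out and then push the tray fully home without slamming it. Never touch the plate with the gripper and do not drop or tip it; leave the lifter lying flat on the open bench and everything else where it stands.

Things in the scene. Friction and masses are not known exactly. Their poses are not given: they have to be found in the camera images.
- plate: sealed assay plate to move: flat white slab, 96 grey wells on top, 86 (x) x 128 (y) x 10 mm, about 0.12 kg, flat on the bench, one long side at or near the stop bar. Origin: centre of its underside; +x towards the stop bar. Its two long bottom edges are bevelled: the rim's lower edge is 3.5 mm above the bench and the underside slopes down to the bench over 8 mm inwards
- lifter: plate lifter (spatula) lying on its blade: steel blade 160 (x) x 60 x 2 mm. Origin: centre of the blade's underside, +x to the front edge (x = 80 mm). A 50 mm wide shoulder, 14 mm high, has its front face at x = 0: 80 mm of blade fits under a plate. Black bar grip above the rear half: 84 mm long (along x, centred at x = -45), 22 mm wide, z = 42 to 70 mm. 0.26 kg
- stop: low steel stop bar fixed on the bench, 22 mm (x) x 170 mm (y) x 12 mm high; origin at bench level in the middle of the long face that looks at the plate (the plate lies on its -x side)
- nest (a point): where the middle of the plate's underside belongs on the loading tray: level with the tops of two black ribs; x into the reader (plate's 86 mm way), z up; moves with the tray. Ribs: along x, 86 mm long, 12 mm above the level tray floor, with an 84 mm wide open lane between them (y = -42 to 42). Lips 5 mm above the ribs stand at y = +-72 mm and at x = 51 mm; none at the near side
- tray_front (a point): middle of the tray's upright white front face, 172 mm wide and from z = 8 to 42 mm high; the point is 25 mm above the bench and 105 mm in front of the nest; its x axis points into the reader, the way the tray is pushed
- tray (a joint): how far the loading tray is out of the reader, m: 0 = fully home against its stop, 0.14 = fully out; about 2.5 N to slide. Closed, the front face still stands 50 mm out of the reader's front
- reader: plate reader: white machine 300 mm wide, 380 mm deep, 230 mm high, fixed on the bench; origin at bench level in the middle of its front face, +x into the machine
- deep_block: deep-well block, bystander: white block 86 x 128 x 42 mm (same outline as the plate, four times as thick); origin under its centre
- reagent: amber bottle, bystander: 64 mm across, 130 mm high; origin under its centre
- tip_box: grey box of pipette tips, bystander: 120 x 85 x 61 mm; origin under its centre
- beaker: glass beaker, bystander: 70 mm across, 85 mm high; origin under its centre
There are look-alikes about, which are no part of the job. Leave any blue or yellow look-alike of the lifter alone.

How it is judged:
On the way, in this order (a step that is already met when the one before it is completed fails the run):
1. the plate is carried by the lifter, at least 25 mm above the bench (height (world z) of plate above 0.025 m and contact force between plate and lifter above 0.3 N), for 0.2 s.
2. the plate rests on the tray's ribs, in place, and the lifter no longer touches it, the tray still out (x of plate in the frame of nest between -0.01 and 0.01 m and y of plate in the frame of nest between -0.01 and 0.01 m and z of plate in the frame of nest between -0.004 and 0.004 m and angle between the x axis of plate and the x axis of nest, either way round below 0.12 rad and angle between plate's own z axis and vertical below 0.05 rad and contact force between plate and lifter below 0.02 N and value of joint tray above 0.03 m), for 0.2 s.
3. the tray is fully home (value of joint tray below 0.004 m), for 0.2 s.
At the end, for the whole second after the job is handed in: The tray is fully home (within 4 mm); the plate rests flat on the tray's ribs (within 10 mm of the nest point each way, 4 mm in height, 0.12 rad in yaw, 0.05 rad in tilt) and is at rest; the lifter lies flat on the bench, at rest (its underside within 6 mm of the bench, tilt under 0.06 rad) (value of joint tray below 0.004 m and x of plate in the frame of nest between -0.01 and 0.01 m and y of plate in the frame of nest between -0.01 and 0.01 m and z of plate in the frame of nest between -0.004 and 0.004 m and angle between the x axis of plate and the x axis of nest, either way round below 0.12 rad and angle between plate's own z axis and vertical below 0.05 rad and linear speed of each of plate, lifter below 0.02 m/s and height (world z) of lifter between -0.004 and 0.006 m and angle between lifter's own z axis and vertical below 0.06 rad); the robot touches nothing.
It fails at once if the gripper or arm touches the plate (contact force between any of the fingers, the arm and plate above 0.5 N).
It fails at once if the plate is tipped by more than 0.5 rad (angle between plate's own z axis and vertical above 0.5 rad).
It fails at once if the plate is dropped or flung (faster than 0.5 m/s while off the lifter's blade) (linear speed of plate above 0.5 m/s and (z of plate in the frame of lifter above 0.014 m or z of plate in the frame of lifter below -0.01 m)).
It fails at once if the tray is slammed (faster than 0.4 m/s) (velocity of joint tray below -0.4 m/s).
It fails at once if a bystander is moved by more than 30 mm (distance of any of deep_block, reagent, tip_box, beaker from where it was at the start of the episode above 0.03 m).
It also fails if it takes over 67 s, if anything falls off the work surface, if the arm or the gripper's body presses on something with over 40 N, if the wrist force passes 120 N, or if a joint passes its speed limit or range.

## Working session

There is one attempt and no reset: what is moved stays moved. The work goes in short steps, Python scripts to look and compute and a tool call to move; the robot and the scene stay as the last step left them, time stands still between calls to the robot, and variables do not carry over. Pictures are saved under pics/ and viewed, at most 10 in all, crops included, and the job is handed in when it is done.

Besides the shell and the picture viewer there is one more tool, called after "Call:" as name([rows], argument=value, ...), one row to a line, values as JSON. step_arm: Moves the arm, as the interface text tells. Its arguments: {"type":"object","properties":{"deltas":{"type":"array","items":{"type":"array","items":{"type":"number"}}},"force":{"type":"number"}},"required":["deltas"]}

```bash
mkdir -p pics; python3 - <<'E'
from bench import env
import cv2, numpy as np
np.set_printoptions(precision=4,suppress=True)
for n in ("side","top"):
    im=env.capture(n); cv2.imwrite(f"pics/{n}0.png",im)
    c=env.camera_info(n); print(n,c, -np.array(c["R"]).T@np.array(c["t"]))
s=env.get_state(); print(s["t"],s["tool_pos"],s["orientation"],s["width"])
E
```

```text
side {'vertical_fov': 47.14105720638039, 'cx': 258.34664625840037, 'cy': 192.6660978748843, 'R': array([[ 0.9975, -0.0698, -0.0059],
       [-0.0579, -0.7746, -0.6298],
       [ 0.0395,  0.6286, -0.7768]]), 't': array([-0.5129,  0.0626,  1.4367])} [ 0.4585 -0.8904  1.1524]
top {'vertical_fov': 44.734972359425846, 'cx': 255.2348561934778, 'cy': 184.45126144630362, 'R': array([[-0.0142, -0.9999,  0.0059],
       [-0.9974,  0.0138, -0.0704],
       [ 0.0703, -0.0069, -0.9975]]), 't': array([0.0067, 0.4882, 1.2979])} [0.3958 0.0089 1.329 ]
0.1 [0.182  0.5975 0.3029] [ 0.1473  0.9891 -0.0009 -0.0002] 0.08551469457347478
```

View pics/side0.png

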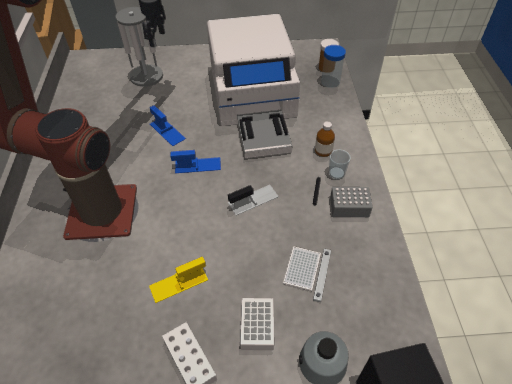

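View pics/top0.png

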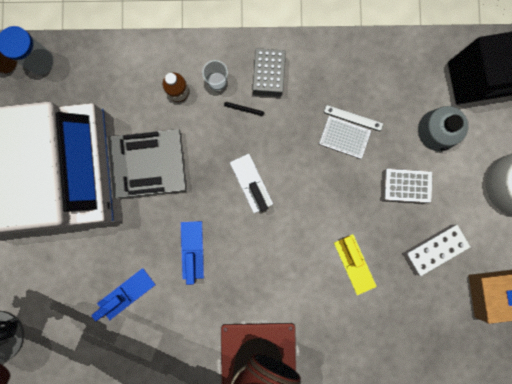

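The side view shows the plate at about (303,268), the stop at (322,275), the steel lifter at (253,199) and the tray at (265,135). The top view shows the plate at (345,136), the lifter blade front at (243,160) and its grip at (258,197), and the tray at (150,163). I'll enlarge both.

```bash
python3 - <<'E'
import cv2
a=cv2.imread("pics/top0.png")[95:225,105:395]; 
cv2.imwrite("pics/topc.png",cv2.resize(a,None,fx=2.75,fy=2.75,interpolation=cv2.INTER_CUBIC))
b=cv2.imread("pics/side0.png"); l=cv2.resize(b[105:225,215:305],None,fx=4.4,fy=4.4,interpolation=cv2.INTER_CUBIC)
r=cv2.resize(b[220:340,255:345],None,fx=4.4,fy=4.4,interpolation=cv2.INTER_CUBIC)
cv2.imwrite("pics/sidec.png",cv2.hconcat([l,r]))
E
```

```text
(no output)
```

View pics/topc.png

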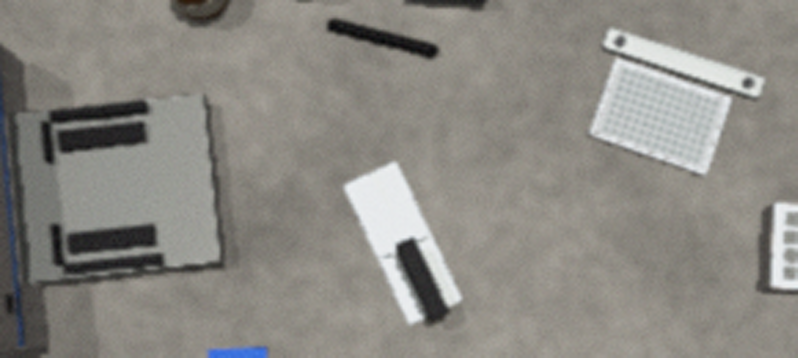

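View pics/sidec.png

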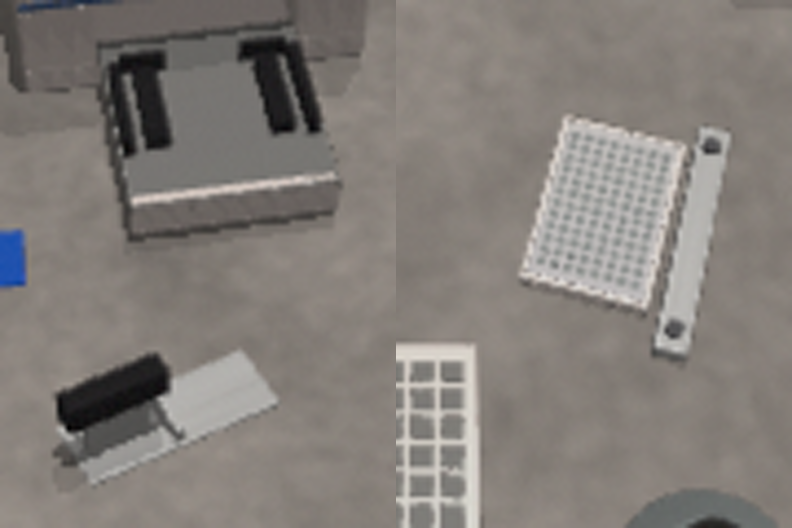

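The crops give usable corners for the plate, stop, blade, ribs and tray front. I'll fit poses from both views with the height left free as a check.

```bash
cat > h.py <<'E'
import numpy as np
from bench import env
from scipy.optimize import least_squares
np.set_printoptions(precision=4,suppress=True)
def proj(n,X):
    c=env.camera_info(n); f=192/np.tan(np.radians(c["vertical_fov"])/2)
    p=np.atleast_2d(X)@np.array(c["R"]).T+np.array(c["t"])
    return np.c_[f*p[:,0]/p[:,2]+c["cx"],f*p[:,1]/p[:,2]+c["cy"]]
T=lambda x,y:((x+.5)/2.75-.5+105,(y+.5)/2.75-.5+95)
SL=lambda x,y:((x+.5)/4.4-.5+215,(y+.5)/4.4-.5+105)
SR=lambda x,y:((x-396+.5)/4.4-.5+255,(y+.5)/4.4-.5+220)
def pose(p,L):
    c,s=np.cos(p[3]),np.sin(p[3]); L=np.array(L)
    return np.c_[p[0]+c*L[:,0]-s*L[:,1],p[1]+s*L[:,0]+c*L[:,1],p[2]+L[:,2]]
def fit(name,obs,p0):
    def r(p): return np.concatenate([(proj(n,pose(p,[l]))[0]-np.array(px)) for n,l,px in obs])
    s=least_squares(r,p0,loss="soft_l1"); print(name,s.x,"res px\n",r(s.x).reshape(-1,2).round(1).tolist()); return s.x
E
cat > fit.py <<'E'
from h import *
t,s='top','side'
# plate: local +x to stop
P=[(t,(.043,.064,.01),T(618,60)),(t,(.043,-.064,.01),T(732,95)),(t,(-.043,-.064,.01),T(706,172)),(t,(-.043,.064,.01),T(590,134)),
 (s,(-.043,.064,.01),SR(566,116)),(s,(.043,.064,.01),SR(686,147)),(s,(.043,-.064,.01),SR(646,302)),(s,(-.043,-.064,.01),SR(521,271))]
fit("plate",P,[.5,-.25,0,0.])
S=[(t,(0,.085,.012),T(602,48)),(t,(0,-.085,.012),T(758,98)),(t,(.022,-.085,.012),T(765,79)),(t,(.022,.085,.012),T(607,28)),
 (s,(0,.085,.012),SR(699,127)),(s,(.022,.085,.012),SR(731,130)),(s,(.022,-.085,.012),SR(688,350)),(s,(0,-.085,.012),SR(654,343))]
fit("stop",S,[.55,-.25,0,0.])
L=[(t,(.08,.03,.002),T(344,185)),(t,(.08,-.03,.002),T(397,162)),(t,(-.08,.03,.002),T(412,326)),(t,(-.08,-.03,.002),T(462,301)),
 (s,(.08,.03,.002),SL(241,349)),(s,(.08,-.03,.002),SL(278,402)),(s,(-.08,-.03,.002),SL(92,485))]
p=fit("lifter",L,[.4,0,0,.3])
print("grip top pred", ((proj(t,pose(p,[(-.003,.011,.07),(-.003,-.011,.07),(-.087,-.011,.07),(-.087,.011,.07)]))-[105,95]+.5)*2.75))
# tray: local x into reader (+y world): rib inner |y|=.042
R=[(t,(-.043,-.042,0),T(146,143)),(t,(.043,-.042,0),T(60,152)),(t,(-.043,.042,0),T(155,226)),(t,(.043,.042,0),T(67,236)),
 (s,(-.043,.042,0),SL(170,146)),(s,(.043,.042,0),SL(160,68)),(s,(-.043,-.042,0),SL(272,132)),(s,(.043,-.042,0),SL(252,55))]
q=fit("nest",R,[.4,.3,.03,1.57])
F=[(t,(0,-.086,.017),T(205,95)),(t,(0,.086,.017),T(222,265)),(s,(0,.086,.017),SL(130,196)),(s,(0,-.086,.017),SL(338,172)),(s,(0,.086,-.017),SL(130,240)),(s,(0,-.086,-.017),SL(338,208))]
f=fit("front",F,[.4,.2,.025,1.57])
E
python3 fit.py
```

```text
plate [ 0.6234 -0.258   0.0047 -0.3528] res px
 [[-0.7, -2.0], [0.3, 0.0], [0.2, 0.3], [-0.3, -0.8], [-0.8, -0.5], [-0.1, -0.8], [0.2, 1.6], [-1.0, 1.0]]
stop [ 0.6675 -0.2782  0.0037 -0.3307] res px
 [[-0.2, -0.8], [-0.1, -0.6], [-0.3, -1.0], [0.3, -0.8], [-0.7, -0.9], [-0.8, 0.0], [-0.7, 0.9], [-0.8, 0.6]]
lifter [0.494  0.0105 0.0056 0.4293] res px
 [[0.1, -0.0], [-0.1, -0.6], [-0.5, -0.5], [0.4, -0.5], [-0.8, 0.1], [-0.3, 0.1], [-1.0, 0.0]]
grip top pred [[395.0875 245.0681]
 [415.3775 235.4693]
 [452.3101 312.9863]
 [431.9599 322.6729]]
nest [0.5496 0.3064 0.051  1.6653] res px
 [[-0.0, -0.5], [0.1, -0.5], [-0.4, -0.5], [0.3, -0.8], [-0.7, -0.9], [-2.0, 0.9], [-0.9, -0.5], [-0.7, 1.3]]
front [0.5599 0.2    0.0351 1.6703] res px
 [[-0.2, -1.4], [0.1, -1.5], [-1.1, 1.7], [-0.2, 1.0], [-0.8, -1.6], [-0.7, -0.4]]
```

```bash
cat > joint.py <<'E'
import re
src=open('fit.py').read(); exec(re.sub(r'(?m)^(p=|q=|f=)?fit\(.*$|^print.*$','',src))
R2=[(n,(l[0],l[1],None),px) for n,l,px in R]
def res(v,full=False):
    off={'top':v[:2],'side':v[2:4]}; out=[]
    def add(obs,p):
        for n,l,px in obs: out.append(proj(n,pose(p,[l]))[0]+off[n]-px)
    add(P,[v[4],v[5],0,v[6]]);add(S,[v[7],v[8],0,v[9]]);add(L,[v[10],v[11],0,v[12]])
    k=len(out); add([(n,(l[0],l[1],0),px) for n,l,px in R],[v[13],v[14],v[16],v[15]])
    add([(n,(l[0]-.105,l[1],l[2]),px) for n,l,px in F],[v[13],v[14],.025,v[15]])
    o=np.array(out)
    return o if full else np.r_[o.ravel(),v[:4]*.3]
v0=[0,0,0,0,.62,-.258,-.35,.667,-.278,-.33,.494,.0105,.43,.55,.306,1.667,.045]
s=least_squares(res,v0,loss="soft_l1"); v=s.x
print("off",v[:4]);print("plate",v[4:7]);print("stop",v[7:10]);print("lifter",v[10:13]);print("nest",v[13:17])
print(res(v,True).round(1).tolist())
d=v[4:6]-v[7:9];c,n=np.cos(v[9]),np.sin(v[9]);print("plate in stop",c*d[0]+n*d[1],-n*d[0]+c*d[1])
E
python3 joint.py
```

```text
Traceback (most recent call last):
  File "joint.py", line 14, in <module>
    s=least_squares(res,v0,loss="soft_l1"); v=s.x
  File "joint.py", line 8, in res
    add(P,[v[4],v[5],0,v[6]]);add(S,[v[7],v[8],0,v[9]]);add(L,[v[10],v[11],0,v[12]])
                              ~~~^^^^^^^^^^^^^^^^^^^^^^
  File "joint.py", line 7, in add
    for n,l,px in obs: out.append(proj(n,pose(p,[l]))[0]+off[n]-px)
                                  ~~~~^^^^^^^^^^^^^^^
  File "h.py", line 6, in proj
    c=env.camera_info(n); f=192/np.tan(np.radians(c["vertical_fov"])/2)
ValueError: time passes only in moves, steps and waits
```

```bash
python3 - <<'E'
s=open('h.py').read()
s=s.replace('def proj','CAM={n:env.camera_info(n) for n in ("top","side")}\ndef proj').replace('c=env.camera_info(n);','c=CAM[n];')
open('h.py','w').write(s)
E
python3 joint.py
```

```text
off [ 1.0109  0.1039  1.1477 -0.5385]
plate [ 0.6223 -0.2561 -0.3499]
stop [ 0.6667 -0.2767 -0.3306]
lifter [0.4932 0.0133 0.4301]
nest [0.5487 0.3098 1.6649 0.0471]
[[-0.7, -1.1], [0.2, 0.8], [0.2, 0.9], [-0.1, 0.0], [-0.2, -0.7], [0.4, -1.1], [0.8, 1.2], [-0.2, 0.7], [0.1, -0.1], [0.1, 0.0], [-0.2, -0.3], [0.6, -0.1], [-0.1, -1.2], [-0.1, -0.3], [-0.1, 0.4], [-0.2, 0.1], [0.2, 0.6], [-0.1, 0.0], [-0.5, -0.1], [0.4, -0.1], [0.1, -0.0], [0.5, -0.0], [-0.0, -0.2], [0.0, 0.1], [0.3, 0.2], [-0.4, 0.0], [0.5, -0.3], [0.2, -1.3], [-1.1, 0.6], [-0.1, -0.9], [0.2, 1.0], [-0.3, -0.1], [-0.5, -0.6], [-0.3, 2.0], [0.3, 1.6], [-0.0, -1.3], [-0.2, 0.1]]
plate in stop -0.048599961917901974 0.005058970285217235
```

```bash
cat >> h.py <<'E'
from scipy.spatial.transform import Rotation as Ro
def go(x,y,z,yaw,pitch=0.):
    """delta to TCP at x,y,z, tool x along yaw, z down"""
    st=env.get_state(); R0=Ro.from_quat(st["orientation"])
    Rt=Ro.from_euler('z',yaw)*Ro.from_euler('y',pitch)*Ro.from_euler('x',np.pi)
    d=R0.inv().apply(np.array([x,y,z])-st["tool_pos"])*100
    print("t",round(st["t"],2),"delta cm",d.round(2),"rot",(R0.inv()*Rt).as_rotvec().round(3),"F",np.round(st["force"],1))
E
python3 -c "
from h import *
go(.4523,-.0054,.2,.43)"
```

```text
t 0.1 delta cm [-43.43 -49.77  10.37] rot [-0.001  0.002  2.416] F [0.6 0.6 0.7]
```

Call:
step_arm([
  [-43.4,-49.8,10.4,0,0,2.416,8.5],
  [-43.4,-49.8,10.4,0,0,2.416,8.5],
  [-43.4,-49.8,10.4,0,0,2.416,8.5],
  [-43.4,-49.8,10.4,0,0,2.416,8.5],
  [-43.4,-49.8,10.4,0,0,2.416,8.5],
  [-43.4,-49.8,10.4,0,0,2.416,8.5],
  [-43.4,-49.8,10.4,0,0,2.416,8.5],
  [-43.4,-49.8,10.4,0,0,2.416,8.5],
  [-43.4,-49.8,10.4,0,0,2.416,8.5],
  [-43.4,-49.8,10.4,0,0,2.416,8.5],
  [-43.4,-49.8,10.4,0,0,2.416,8.5],
  [-43.4,-49.8,10.4,0,0,2.416,8.5],
])

```text
t: 1.1
tool_pos: [0.3841, 0.1452, 0.2258]
orientation: [0.784, 0.621, 0.0, 0.0]
force: [1.5, 0.7, 0.7]
width: 0.0852
gripper_force: 0.0
```

```bash
python3 -c "
from h import *
go(.4523,-.0054,.2,.43)"
```

```text
t 1.1 delta cm [-13.1   10.08   2.58] rot [ 0.   -0.    0.91] F [1.5 0.7 0.7]
```

Call:
step_arm([
  [-13.1,10.1,2.6,0,0,0.91,8.5],
  [-13.1,10.1,2.6,0,0,0.91,8.5],
  [-13.1,10.1,2.6,0,0,0.91,8.5],
  [-13.1,10.1,2.6,0,0,0.91,8.5],
  [-13.1,10.1,2.6,0,0,0.91,8.5],
  [-13.1,10.1,2.6,0,0,0.91,8.5],
  [-13.1,10.1,2.6,0,0,0.91,8.5],
  [-13.1,10.1,2.6,0,0,0.91,8.5],
  [-13.1,10.1,2.6,0,0,0.91,8.5],
  [-13.1,10.1,2.6,0,0,0.91,8.5],
])

```text
t: 1.93
tool_pos: [0.4531, -0.0032, 0.1999]
orientation: [0.976, 0.217, -0.0, -0.0]
force: [-0.0, 0.4, -0.3]
width: 0.0848
gripper_force: 0.0
```

```bash
python3 -c "
from h import *
import cv2
go(.4523,-.0054,.11,.43)
b=env.capture('side')[130:240,195:320]; a=env.capture('top')[120:230,190:315]
z=lambda i:cv2.resize(i,(400,352),interpolation=cv2.INTER_CUBIC)
cv2.imwrite('pics/hov.png',cv2.hconcat([z(b),z(a)]))"
```

```text
t 1.93 delta cm [-0.16  0.17  8.99] rot [-0.     0.     0.007] F [-0.   0.4 -0.3]
```

View pics/hov.png

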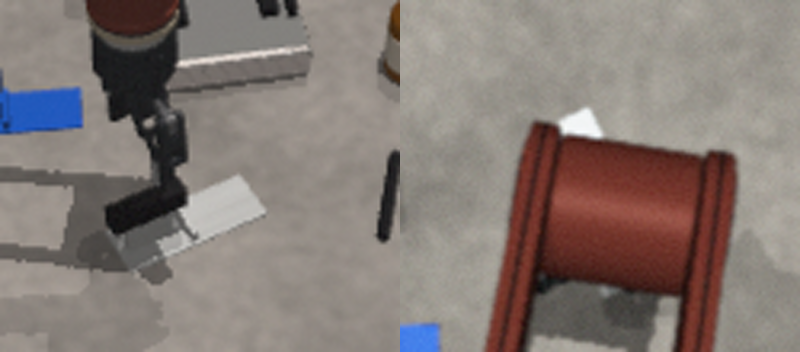

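The fingers stand over the grip, about (150,190) in the left half, and the top view is hidden by the arm. I'll descend and close.

Call:
step_arm([
  [-0.16,0.17,3,0,0,0.007,8.5],
  [-0.16,0.17,6,0,0,0.007,8.5],
  [-0.16,0.17,9,0,0,0.007,8.5],
  [-0.16,0.17,9,0,0,0.007,8.5],
  [-0.16,0.17,9,0,0,0.007,1],
  [-0.16,0.17,9,0,0,0.007,1],
  [-0.16,0.17,9,0,0,0.007,1],
  [-0.16,0.17,9,0,0,0.007,1],
  [-0.16,0.17,9,0,0,0.007,1],
  [-0.16,0.17,9,0,0,0.007,1],
  [-0.16,0.17,9,0,0,0.007,1],
  [-0.16,0.17,9,0,0,0.007,1],
], force=90)

```text
t: 3.03
tool_pos: [0.4538, -0.0057, 0.1118]
orientation: [0.977, 0.213, 0.001, 0.001]
force: [-0.8, -1.3, 7.4]
width: 0.0206
gripper_force: 88.1
```

```bash
python3 -c "
from h import *
go(.4497,-.1951,.16,-.34)
go(.4538,-.0057,.16,.43)"
```

```text
t 3.03 delta cm [-8.24 17.07 -4.81] rot [ 0.001 -0.003  0.769] F [-0.8 -1.3  7.4]
t 3.03 delta cm [ 0.01  0.01 -4.82] rot [ 0.002 -0.002 -0.001] F [-0.8 -1.3  7.4]
```

Call:
step_arm([
  [0,0,-2,0,0,0,1],
  [0,0,-5,0,0,0,1],
  [-1,2,-5,0,0,0.1,1],
  [-2,4,-5,0,0,0.2,1],
  [-3.2,6.5,-5,0,0,0.3,1],
  [-4.2,8.7,-5,0,0,0.4,1],
  [-5.2,11,-5,0,0,0.5,1],
  [-6.4,13.2,-5,0,0,0.6,1],
  [-7.4,15.5,-5,0,0,0.7,1],
  [-8.2,17.1,-5,0,0,0.77,1],
  [-8.2,17.1,-5,0,0,0.77,1],
  [-8.2,17.1,-5,0,0,0.77,1],
])

```text
t: 4.03
tool_pos: [0.4486, -0.1955, 0.1599]
orientation: [0.985, -0.17, -0.0, -0.0]
force: [-0.3, 0.8, -3.2]
width: 0.0203
gripper_force: 88.9
```

```bash
python3 -c "
from h import *
import cv2
go(.4497,-.1951,.112,-.34)
b=env.capture('side')[210:320,220:350]; a=env.capture('top')[90:200,270:400]
z=lambda i:cv2.resize(i,None,fx=5,fy=5,interpolation=cv2.INTER_CUBIC)
cv2.imwrite('pics/pre_s.png',z(b));cv2.imwrite('pics/pre_t.png',z(a))"
```

```text
t 4.03 delta cm [ 0.09 -0.07  4.79] rot [-0.     0.001 -0.002] F [-0.3  0.8 -3.2]
```

View pics/pre_s.png

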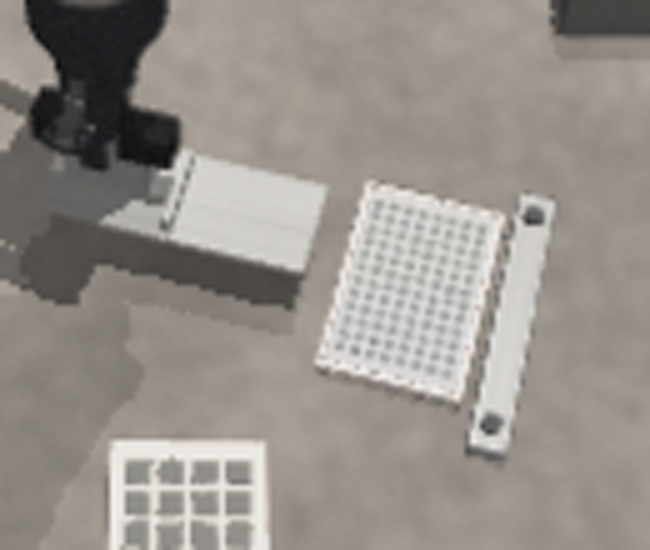

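The blade front corners are at about (327,186) and (302,272) in the crop. The plate's corners are (370,182), (505,214), (462,400) and (318,365), and it sits square to the blade with a small gap to the stop. I'll check the blade prediction against this.

```bash
python3 - <<'E'
from h import *
st=env.get_state(); x,y,z=st["tool_pos"]; R0=Ro.from_quat(st["orientation"]); yaw=R0.as_matrix()[:,0]; yaw=np.arctan2(yaw[1],yaw[0]); print(yaw)
obs=np.array([[327,186],[302,272]])
pr=lambda p,zz:(proj("side",pose([x,y,0,yaw],[(p,.03,zz),(p,-.03,zz)]))+[1.15,-.54]+.5-[220,210])*5
for zz in(.052,):
  for p in(.120,.125,.130): print(zz,p,pr(p,zz),pr(p,zz)-obs)
E
```

```text
-0.34002056046845575
0.052 0.12 [[322.1492 179.7842]
 [297.5774 266.4982]] [[-4.8508 -6.2158]
 [-4.4226 -5.5018]]
0.052 0.125 [[330.4598 181.7021]
 [306.1123 268.5315]] [[ 3.4598 -4.2979]
 [ 4.1123 -3.4685]]
0.052 0.13 [[338.7815 183.6226]
 [314.6589 270.5676]] [[11.7815 -2.3774]
 [12.6589 -1.4324]]
```

Call:
step_arm([
  [0,0,2,0,0,0,1],
  [0,0,4,0,0,0,1],
  [0,0,4.5,0,0,0,1],
  [0,0,4.7,0,0,0,1],
  [0,0,4.8,0,0,0,1],
  [0,0,4.85,0,0,0,1],
  [0,0,4.85,0,0,0,1],
])

```text
t: 4.72
tool_pos: [0.4497, -0.1951, 0.1125]
orientation: [0.986, -0.17, 0.001, 0.0]
force: [-0.1, -1.5, -2.8]
width: 0.0205
gripper_force: 89.0
```

Call:
step_arm([
  [0,0,0.05,0,0,0,1],
  [0,0,0.1,0,0,0,1],
  [0,0,0.1,0,0,0,1],
  [0,0,0.1,0,0,0,1],
])

```text
t: 5.05
tool_pos: [0.4496, -0.1954, 0.1118]
orientation: [0.985, -0.17, 0.001, 0.0]
force: [-2.4, 1.6, 5.4]
width: 0.0206
gripper_force: 90.0
```

Call:
step_arm([
  [0.5,0,0,0,0,0,1],
  [1,0,0,0,0,0,1],
  [1.5,0,0,0,0,0,1],
  [2,0,0,0,0,0,1],
  [2.5,0,0,0,0,0,1],
  [3,0,0,0,0,0,1],
  [3.5,0,0,0,0,0,1],
  [4,0,0,0,0,0,1],
  [4.5,0,0,0,0,0,1],
  [5,0,0,0,0,0,1],
  [5.5,0,0,0,0,0,1],
  [6,0,0,0,0,0,1],
])

```text
t: 6.05
tool_pos: [0.5055, -0.2152, 0.1118]
orientation: [0.985, -0.17, -0.001, -0.0]
force: [-8.4, 2.8, 10.7]
width: 0.021
gripper_force: 90.9
```

```bash
python3 -c "
from h import *
import cv2
b=env.capture('side')[210:320,220:350]
cv2.imwrite('pics/ins_s.png',cv2.resize(b,None,fx=5,fy=5,interpolation=cv2.INTER_CUBIC))"
```

```text
(no output)
```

View pics/ins_s.png

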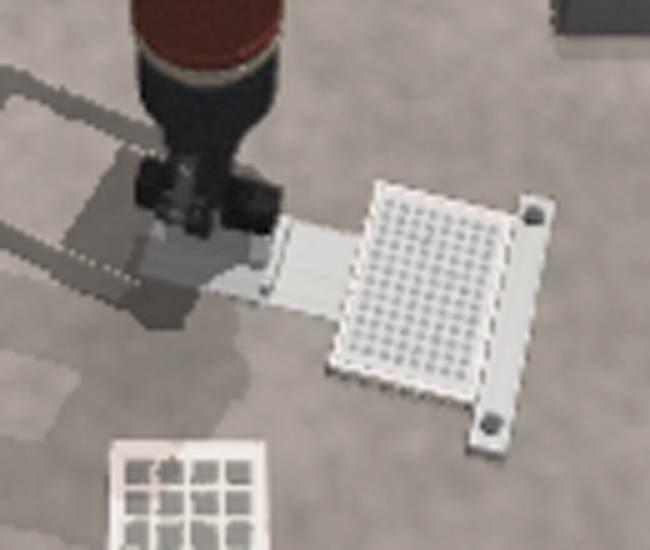

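The blade's front is under the plate, whose far edge (513,215)-(470,402) now rests against the stop. About 45 mm is left to the shoulder.

Call:
step_arm([
  [0.5,0,0,0,0,0,1],
  [1,0,0,0,0,0,1],
  [1.5,0,0,0,0,0,1],
  [2,0,0,0,0,0,1],
  [2.5,0,0,0,0,0,1],
  [3,0,0,0,0,0,1],
  [3.4,0,0,0,0,0,1],
  [3.7,0,0,0,0,0,1],
  [3.9,0,0,0,0,0,1],
  [4.0,0,0,0,0,0,1],
  [4.0,0,0,0,0,0,1],
])

```text
t: 7.02
tool_pos: [0.5433, -0.2287, 0.1118]
orientation: [0.985, -0.17, -0.0, 0.0]
force: [-5.9, 2.3, 8.2]
width: 0.0207
gripper_force: 90.4
```

Call:
step_arm([
  [0.1,0,0,0,0,0,1],
  [0.2,0,0,0,0,0,1],
  [0.2,0,0,0,0,0,1],
])

```text
t: 7.27
tool_pos: [0.545, -0.2293, 0.1118]
orientation: [0.985, -0.17, -0.0, 0.0]
force: [-6.3, 1.4, 9.0]
width: 0.021
gripper_force: 90.4
```

Call:
step_arm([
  [0.1,0,0,0,0,0,1],
  [0.2,0,0,0,0,0,1],
  [0.3,0,0,0,0,0,1],
  [0.3,0,0,0,0,0,1],
])

```text
t: 7.6
tool_pos: [0.5465, -0.2298, 0.1118]
orientation: [0.985, -0.17, -0.002, -0.0]
force: [-14.3, 3.8, 14.6]
width: 0.021
gripper_force: 91.7
```

```bash
python3 -c "
from h import *
import cv2
go(.545,-.2293,.112,-.34)
b=env.capture('side')[220:310,250:350]
a=env.capture('top')[90:180,300:400]
z=lambda i:cv2.resize(i,(400,360),interpolation=cv2.INTER_CUBIC)
cv2.imwrite('pics/ins2.png',cv2.hconcat([z(b),z(a)]))"
```

```text
t 7.6 delta cm [-0.16  0.   -0.02] rot [ 0.     0.005 -0.001] F [-14.3   3.8  14.6]
```

View pics/ins2.png

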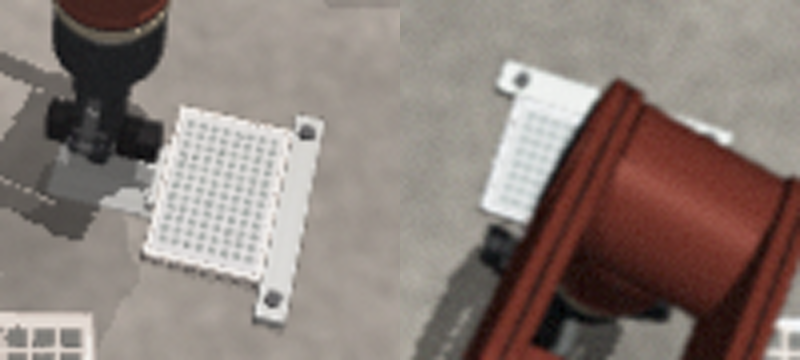

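```bash
cat > pf.py <<'E'
from h import *
OFF={"side":[1.15,-.54],"top":[1.01,.1]}
def pfit(cs,org,sc,z,p0,cam="side"):
    px=(np.array(cs)+.5)/sc-.5+np.array(org); L=[(-.043,.064,z),(.043,.064,z),(.043,-.064,z),(-.043,-.064,z)]
    r=lambda v:(proj(cam,pose([v[0],v[1],0,v[2]],L))+OFF[cam]-px).ravel()
    s=least_squares(r,p0); return s.x,r(s.x).round(1)
def rel(p):
    st=env.get_state(); M=Ro.from_quat(st["orientation"]).as_matrix(); yaw=np.arctan2(M[1,0],M[0,0]); d=p[:2]-st["tool_pos"][:2]; c,s=np.cos(yaw),np.sin(yaw)
    print("plate rel tool x,y,yaw",c*d[0]+s*d[1],-s*d[0]+c*d[1],p[2]-yaw, st["tool_pos"],yaw)
E
python3 -c "
from pf import *
p,r=pfit([(182,107),(293,135),(262,280),(143,256)],(250,220),4,.012,[.62,-.25,-.34]);print(p,r);rel(p)"
```

```text
[ 0.6284 -0.2613 -0.3352] [-0.2 -0.   0.2 -0.7 -0.   0.9  0.  -0.3]
plate rel tool x,y,yaw 0.08771847341249375 -0.0022226796369235226 0.005834450899070365 [ 0.5465 -0.2298  0.1118] -0.34103986902138744
```

Call:
step_arm([
  [-0.15,0,0,0,0,0,1],
  [-0.2,0,-0.1,0,0,0,1],
  [-0.2,0,-0.3,0,0,0,1],
  [-0.2,0,-0.6,0,0,0,1],
  [-0.2,0,-1,0,0,0,1],
  [-0.2,0,-1.6,0,0,0,1],
  [-0.2,0,-2.4,0,0,0,1],
  [-0.2,0,-3.3,0,0,0,1],
  [-0.2,0,-4.2,0,0,0,1],
  [-0.2,0,-5,0,0,0,1],
  [-0.2,0,-5.5,0,0,0,1],
  [-0.2,0,-5.5,0,0,0,1],
])

```text
t: 8.7
tool_pos: [0.5471, -0.23, 0.1678]
orientation: [0.985, -0.17, 0.002, 0.001]
force: [0.4, -0.8, -2.8]
width: 0.0205
gripper_force: 88.9
```

```bash
python3 -c "
from h import *
import cv2
b=env.capture('side')[200:300,240:350]
a=env.capture('top')[80:180,290:400]
z=lambda i:cv2.resize(i,(400,364),interpolation=cv2.INTER_CUBIC)
cv2.imwrite('pics/lift.png',cv2.hconcat([z(b),z(a)]))
go(.49,-.15,.2,-.34)"
```

```text
t 8.8 delta cm [-7.95 -5.61 -3.41] rot [ 0.    -0.001 -0.001] F [-0.1 -0.8 -3.4]
```

View pics/lift.png

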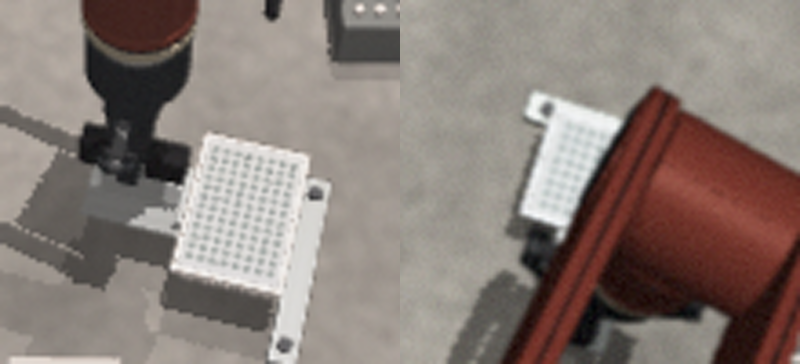

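The plate rides on the blade, clear of the stop, with top corners at about (207,134), (309,155), (279,293) and (172,268). Next I'll refine the tray heights and the plate's position on the blade.

```bash
python3 - <<'E'
from pf import *
p,r=pfit([(207,134),(309,155),(279,293),(172,268)],(240,200),3.636,.068,[.62,-.25,-.34]);print(p,r);rel(p)
def tri(a,b):
    r=lambda X:np.r_[proj("top",X)[0]+OFF["top"]-a,proj("side",X)[0]+OFF["side"]-b]
    s=least_squares(r,[.55,.25,.04]);return s.x,s.fun.round(1)
print("front top R",tri(T(205,95),SL(338,172)));print("front top L",tri(T(222,265),SL(130,196)))
for n,a,b in [("L near in",T(155,226),SL(170,146)),("L far in",T(67,236),SL(160,68)),("R near in",T(146,143),SL(272,132)),("R far in",T(60,152),SL(252,55)),
 ("R near out",T(145,123),SL(294,128)),("L near out",T(157,246),SL(146,148))]: print(n,*tri(a,b))
X=tri(T(618,60),SR(566+120,147));print("plate corner check (z~.01)",X);print(tri(T(590,134),SR(566,116)),tri(T(732,95),SR(646,302)),tri(T(706,172),SR(521,271)))
E
```

```text
[ 0.6287 -0.26   -0.3351] [-0.5 -0.7  0.5 -0.   0.7  0.5 -0.7  0.1]
plate rel tool x,y,yaw 0.08797898353850046 -0.0011809324808455084 0.006044197061257417 [ 0.5462 -0.2295  0.166 ] -0.34116095747927594
front top R (array([0.6421, 0.2108, 0.0525]), array([-0., -0., -0.,  0.]))
front top L (array([0.472 , 0.1941, 0.0546]), array([-0. , -0.5, -0.7,  0.1]))
L near in [0.511  0.2632 0.0407] [ 0.   0.2  0.2 -0. ]
L far in [0.5039 0.3498 0.0481] [-0.  -0.6 -0.9  0.1]
R near in [0.5955 0.2721 0.0418] [ 0.   0.1  0.1 -0. ]
R far in [0.586  0.3559 0.0524] [ 0.   0.1  0.1 -0. ]
R near out [0.6148 0.2725 0.0448] [ 0.   0.3  0.4 -0.1]
L near out [0.4909 0.261  0.042 ] [ 0.   0.1  0.2 -0. ]
plate corner check (z~.01) (array([ 0.6826, -0.213 ,  0.0075]), array([-0. , -0.2, -0.2,  0. ]))
(array([ 0.6045, -0.182 ,  0.0071]), array([-0., -0., -0.,  0.])) (array([ 0.6401, -0.3292,  0.0148]), array([ 0. ,  0.7,  0.7, -0.1])) (array([ 0.5616, -0.3004,  0.0123]), array([ 0. ,  0.3,  0.3, -0. ]))
```

```bash
cat > nest.py <<'E'
from pf import *
import re
src=open('fit.py').read(); exec(re.sub(r'(?m)^(p=|q=|f=)?fit\(.*$|^print.*$','',src))
def res(v):
    o=[]
    for n,l,px in R: o.append(proj(n,pose([v[0],v[1],v[3],v[2]],[(l[0],l[1],0 if l[0]>0 else -.012)]))[0]+OFF[n]-px)
    for n,l,px in F[:4]: o.append(proj(n,pose([v[0],v[1],.042,v[2]],[(-.105,l[1],0)]))[0]+OFF[n]-px)
    return np.array(o).ravel()
s=least_squares(res,[.55,.31,1.66,.05]);print(s.x,s.fun.reshape(-1,2).round(1).tolist())
s2=least_squares(lambda v:res(v)[:16],[.55,.31,1.66,.05]);print(s2.x,s2.fun.reshape(-1,2).round(1).tolist())
E
python3 nest.py
```

```text
[0.5489 0.3107 1.6642 0.0512] [[0.3, 0.5], [-0.4, -0.1], [-0.1, 0.2], [-0.3, -0.5], [0.3, 0.1], [-1.1, -0.4], [-0.1, 0.6], [0.2, -0.0], [-0.6, -0.1], [-0.8, -0.7], [-0.3, 1.8], [0.3, 1.4]]
[0.5492 0.3103 1.6729 0.0516] [[0.3, 0.3], [-0.4, -0.1], [0.1, -0.0], [-0.0, -0.4], [0.4, 0.2], [-1.1, -0.4], [0.1, 0.5], [0.2, -0.1]]
```

```bash
cat > path.py <<'E'
import sys
from h import *
def rows(k0,N=48):
    P=np.array([[.5462,-.2295,.166],[.33,0,.225],[.5554,.2233,.21]]); Y=(-.341,1.661)
    st=env.get_state(); R0=Ro.from_quat(st["orientation"])
    for k in range(k0+1,k0+13):
        u=min(k/(N-2),1); s=u**3*(10-15*u+6*u*u)
        p=(1-s)**2*P[0]+2*s*(1-s)*P[1]+s*s*P[2]; yaw=Y[0]+s*(Y[1]-Y[0])
        d=R0.inv().apply(p-st["tool_pos"])*100; r=(R0.inv()*Ro.from_euler('z',yaw)*Ro.from_euler('x',np.pi)).as_rotvec()
        print([float(round(v,2)) for v in d]+[float(round(v,3)) for v in r]+[1])
    print(st["tool_pos"],st["force"])
rows(int(sys.argv[1]))
E
python3 path.py 0
```

```text
[-0.01, -0.0, -0.01, 0.0, -0.001, -0.0, 1]
[-0.04, -0.02, -0.01, 0.0, -0.001, -0.002, 1]
[-0.14, -0.07, -0.03, 0.0, -0.001, -0.005, 1]
[-0.32, -0.17, -0.07, 0.0, -0.001, -0.012, 1]
[-0.6, -0.31, -0.13, 0.0, -0.001, -0.022, 1]
[-1.0, -0.52, -0.22, 0.0, -0.001, -0.036, 1]
[-1.52, -0.81, -0.33, 0.0, -0.001, -0.056, 1]
[-2.17, -1.17, -0.46, 0.0, -0.001, -0.08, 1]
[-2.94, -1.61, -0.63, 0.0, -0.001, -0.11, 1]
[-3.83, -2.15, -0.82, 0.0, -0.001, -0.145, 1]
[-4.83, -2.78, -1.03, 0.0, -0.001, -0.185, 1]
[-5.91, -3.51, -1.27, 0.0, -0.001, -0.231, 1]
[ 0.5462 -0.2295  0.166 ] [-0.1471 -0.7536 -3.3898]
```

Call:
step_arm([
  [-0.14,-0.07,-0.03,0,0,-0.005,1],
  [-0.32,-0.17,-0.07,0,0,-0.012,1],
  [-0.6,-0.31,-0.13,0,0,-0.022,1],
  [-1.0,-0.52,-0.22,0,0,-0.036,1],
  [-1.5,-0.8,-0.33,0,0,-0.056,1],
  [-2.17,-1.17,-0.46,0,0,-0.08,1],
  [-2.94,-1.6,-0.63,0,0,-0.11,1],
  [-3.83,-2.15,-0.82,0,0,-0.145,1],
  [-4.83,-2.78,-1.03,0,0,-0.185,1],
  [-5.9,-3.5,-1.27,0,0,-0.231,1],
])

```text
t: 9.63
tool_pos: [0.5015, -0.1759, 0.1785]
orientation: [0.999, -0.053, -0.0, 0.0]
force: [0.7, 0.6, -3.9]
width: 0.0206
gripper_force: 88.9
```

```bash
python3 - <<'E'
s=open('path.py').read()
s=s.replace('    for k in','    at=lambda k:(lambda s:((1-s)**2*P[0]+2*s*(1-s)*P[1]+s*s*P[2],Y[0]+s*(Y[1]-Y[0])))((lambda u:u**3*(10-15*u+6*u*u))(min(k/(N-2),1)))\n    q,w=at(k0); R0=Ro.from_euler("z",w)*Ro.from_euler("x",np.pi); print("ref",q,w)\n    for k in')
s=s.replace('p-st["tool_pos"]','p-q')
open('path.py','w').write(s)
E
python3 path.py 12; python3 path.py 24|head -13; python3 path.py 36|head -13
```

```text
ref [ 0.5022 -0.1767  0.1786] -0.11014897916409988
[-0.94, -1.07, -0.25, 0.0, 0.0, -0.051, 1]
[-1.9, -2.25, -0.52, 0.0, 0.0, -0.107, 1]
[-2.87, -3.54, -0.8, 0.0, 0.0, -0.168, 1]
[-3.82, -4.93, -1.08, 0.0, 0.0, -0.233, 1]
[-4.72, -6.42, -1.36, 0.0, 0.0, -0.302, 1]
[-5.55, -7.98, -1.63, 0.0, 0.0, -0.375, 1]
[-6.3, -9.63, -1.9, 0.0, 0.0, -0.45, 1]
[-6.93, -11.33, -2.15, 0.0, 0.0, -0.528, 1]
[-7.45, -13.09, -2.38, -0.0, 0.0, -0.608, 1]
[-7.83, -14.9, -2.6, 0.0, 0.0, -0.689, 1]
[-8.07, -16.72, -2.79, 0.0, 0.0, -0.77, 1]
[-8.16, -18.57, -2.95, -0.0, 0.0, -0.852, 1]
[ 0.5015 -0.1759  0.1785] [ 0.7428  0.6453 -3.879 ]
ref [0.4415 0.0169 0.2082] 0.741500479542498
[1.42, -1.17, -0.14, 0.0, 0.0, -0.081, 1]
[2.92, -2.24, -0.26, 0.0, 0.0, -0.161, 1]
[4.49, -3.18, -0.35, 0.0, 0.0, -0.238, 1]
[6.1, -4.01, -0.41, 0.0, 0.0, -0.314, 1]
[7.74, -4.72, -0.46, 0.0, 0.0, -0.386, 1]
[9.37, -5.33, -0.48, 0.0, 0.0, -0.455, 1]
[10.98, -5.83, -0.49, 0.0, 0.0, -0.521, 1]
[12.55, -6.25, -0.48, 0.0, 0.0, -0.581, 1]
[14.05, -6.58, -0.46, 0.0, 0.0, -0.638, 1]
[15.46, -6.84, -0.43, 0.0, 0.0, -0.689, 1]
[16.76, -7.04, -0.4, 0.0, 0.0, -0.735, 1]
[17.93, -7.19, -0.36, -0.0, 0.0, -0.775, 1]
ref [0.5252 0.191  0.2118] 1.5165579231871271
[0.82, 0.65, 0.04, 0.0, 0.0, -0.035, 1]
[1.51, 1.22, 0.07, 0.0, 0.0, -0.065, 1]
[2.08, 1.7, 0.1, 0.0, 0.0, -0.089, 1]
[2.53, 2.09, 0.13, 0.0, 0.0, -0.108, 1]
[2.87, 2.39, 0.15, 0.0, 0.0, -0.123, 1]
[3.11, 2.6, 0.16, 0.0, 0.0, -0.133, 1]
[3.27, 2.74, 0.17, 0.0, 0.0, -0.139, 1]
[3.35, 2.81, 0.18, 0.0, 0.0, -0.143, 1]
[3.38, 2.84, 0.18, -0.0, 0.0, -0.144, 1]
[3.38, 2.84, 0.18, 0.0, 0.0, -0.144, 1]
[3.38, 2.84, 0.18, 0.0, 0.0, -0.144, 1]
[3.38, 2.84, 0.18, 0.0, 0.0, -0.144, 1]
```

Call:
step_arm([
  [-0.94,-1.07,-0.25,0,0,-0.051,1],
  [-1.9,-2.25,-0.52,0,0,-0.107,1],
  [-2.87,-3.54,-0.8,0,0,-0.168,1],
  [-3.82,-4.93,-1.08,0,0,-0.233,1],
  [-4.72,-6.42,-1.36,0,0,-0.302,1],
  [-5.55,-7.98,-1.63,0,0,-0.375,1],
  [-6.3,-9.63,-1.9,0,0,-0.45,1],
  [-6.93,-11.33,-2.15,0,0,-0.528,1],
  [-7.45,-13.09,-2.38,0,0,-0.608,1],
  [-7.83,-14.9,-2.6,0,0,-0.689,1],
  [-8.07,-16.72,-2.79,0,0,-0.77,1],
  [-8.16,-18.57,-2.95,0,0,-0.852,1],
])

```text
t: 10.63
tool_pos: [0.4406, 0.018, 0.2082]
orientation: [0.931, 0.365, 0.0, 0.0]
force: [-0.2, 0.1, -3.5]
width: 0.0208
gripper_force: 89.0
```

Call:
step_arm([
  [1.42,-1.17,-0.14,0,0,-0.081,1],
  [2.92,-2.24,-0.26,0,0,-0.161,1],
  [4.49,-3.18,-0.35,0,0,-0.238,1],
  [6.1,-4.01,-0.41,0,0,-0.314,1],
  [7.74,-4.72,-0.46,0,0,-0.386,1],
  [9.37,-5.33,-0.48,0,0,-0.455,1],
  [10.98,-5.83,-0.49,0,0,-0.521,1],
  [12.55,-6.25,-0.48,0,0,-0.581,1],
  [14.05,-6.58,-0.46,0,0,-0.638,1],
  [15.46,-6.84,-0.43,0,0,-0.689,1],
  [16.76,-7.04,-0.4,0,0,-0.735,1],
  [17.93,-7.19,-0.36,0,0,-0.775,1],
])

```text
t: 11.63
tool_pos: [0.5249, 0.192, 0.2116]
orientation: [0.724, 0.689, 0.0, 0.0]
force: [0.7, -0.1, -3.1]
width: 0.0207
gripper_force: 88.9
```

Call:
step_arm([
  [0.82,0.65,0.04,0,0,-0.035,1],
  [1.51,1.22,0.07,0,0,-0.065,1],
  [2.08,1.7,0.1,0,0,-0.089,1],
  [2.53,2.09,0.13,0,0,-0.108,1],
  [2.87,2.39,0.15,0,0,-0.123,1],
  [3.11,2.6,0.16,0,0,-0.133,1],
  [3.27,2.74,0.17,0,0,-0.139,1],
  [3.35,2.81,0.18,0,0,-0.143,1],
  [3.38,2.84,0.18,0,0,-0.144,1],
  [3.38,2.84,0.18,0,0,-0.144,1],
])

```text
t: 12.47
tool_pos: [0.5553, 0.2231, 0.2096]
orientation: [0.675, 0.738, -0.0, -0.0]
force: [-0.3, 0.4, -3.2]
width: 0.0208
gripper_force: 88.9
```

```bash
python3 -c "
from h import *
import cv2
go(.5554,.2233,.2,1.661)
im=env.capture('side'); cv2.imwrite('pics/abv_s.png',im); im2=env.capture('top'); cv2.imwrite('pics/abv_t.png',im2)
# white plate blob: numeric look, no viewing
g=im[80:170,225:310].astype(int); m=((g.min(2)>175)).astype(np.uint8)
n,l,s,c=cv2.connectedComponentsWithStats(m); print([(x.tolist(),cc.round(1).tolist()) for x,cc in zip(s,c) if x[4]>60])
for r in m[::2]: print(''.join('.#'[v] for v in r))
"
```

```text
t 12.47 delta cm [0.02 0.01 0.96] rot [-0.  0. -0.] F [-0.3  0.4 -3.2]
[([0, 0, 85, 90, 7481], [42.2, 45.1]), ([0, 5, 30, 5, 65], [14.3, 7.1])]
...................................................................#######...........
......................................................#######.#########..............
.....................................................................................
...............###############.......................................................
################.....................................................................
.....................................................................................
.....................................................................................
.....................................................................................
.....................................................................................
.....................................................................................
.....................................................................................
..........
[... 2213 characters left out ...]
............
.....................................................................................
.....................................................................................
.....................................................................................
.....................................................................................
.....................................................................................
.....................................................................................
.....................................................................................
.....................................................................................
```

Call:
step_arm([
  [0,0,0.5,0,0,0,1],
  [0,0,1.3,0,0,0,1],
  [0,0,2.2,0,0,0,1],
  [0,0,3,0,0,0,1],
  [0,0,3.5,0,0,0,1],
  [0,0,3.9,0,0,0,1],
  [0,0,4.1,0,0,0,1],
  [0,0,4.2,0,0,0,1],
  [0,0,4.2,0,0,0,1],
])

```text
t: 13.32
tool_pos: [0.5554, 0.2232, 0.1675]
orientation: [0.675, 0.738, -0.0, 0.0]
force: [-0.7, -0.0, -2.7]
width: 0.0208
gripper_force: 88.9
```

Call:
step_arm([
  [0,0,0.1,0,0,0,1],
  [0,0,0.2,0,0,0,1],
  [0,0,0.3,0,0,0,1],
  [0,0,0.4,0,0,0,1],
  [0,0,0.5,0,0,0,1],
  [0,0,0.6,0,0,0,1],
  [0,0,0.7,0,0,0,1],
  [0,0,0.7,0,0,0,1],
  [0,0,0.7,0,0,0,1],
])

```text
t: 14.07
tool_pos: [0.5554, 0.2232, 0.1606]
orientation: [0.675, 0.738, -0.0, -0.0]
force: [-0.2, 0.2, -3.3]
width: 0.0206
gripper_force: 88.9
```

Call:
step_arm([
  [0,0,0.1,0,0,0,1],
  [0,0,0.2,0,0,0,1],
  [0,0,0.3,0,0,0,1],
  [0,0,0.4,0,0,0,1],
  [0,0,0.4,0,0,0,1],
])

```text
t: 14.48
tool_pos: [0.5552, 0.2232, 0.1563]
orientation: [0.675, 0.738, -0.0, -0.0]
force: [-0.0, 0.7, -2.3]
width: 0.0204
gripper_force: 88.9
```

Call:
step_arm([
  [0,0,0.1,0,0,0,1],
  [0,0,0.1,0,0,0,1],
])

```text
t: 14.65
tool_pos: [0.5553, 0.2232, 0.1554]
orientation: [0.675, 0.738, -0.0, -0.0]
force: [0.0, -0.5, -2.3]
width: 0.0204
gripper_force: 88.9
```

Call:
step_arm([
  [0,0,0.1,0,0,0,1],
  [0,0,0.1,0,0,0,1],
])

```text
t: 14.82
tool_pos: [0.5553, 0.2232, 0.1544]
orientation: [0.675, 0.738, -0.0, -0.0]
force: [1.4, -0.3, -3.0]
width: 0.0207
gripper_force: 88.9
```

Call:
step_arm([
  [0,0,0.1,0,0,0,1],
  [0,0,0.1,0,0,0,1],
])

```text
t: 14.98
tool_pos: [0.5555, 0.2232, 0.1539]
orientation: [0.675, 0.738, 0.0, 0.0]
force: [0.3, -0.4, -1.1]
width: 0.0205
gripper_force: 89.2
```

Call:
step_arm([
  [0,0,0.1,0,0,0,1],
  [0,0,0.1,0,0,0,1],
])

```text
t: 15.15
tool_pos: [0.5557, 0.2232, 0.1538]
orientation: [0.675, 0.738, 0.0, 0.0]
force: [-1.0, -1.3, 5.9]
width: 0.021
gripper_force: 90.1
```

Call:
step_arm([
  [0,0,-0.3,0,0,0,1],
  [0,0,-0.55,0,0,0,1],
  [0,0,-0.55,0,0,0,1],
  [-0.2,0,-0.55,0,0,0,1],
  [-0.6,0,-0.55,0,0,0,1],
  [-1.1,0,-0.55,0,0,0,1],
  [-1.7,0,-0.55,0,0,0,1],
  [-2.4,0,-0.55,0,0,0,1],
  [-3.2,0,-0.55,0,0,0,1],
  [-4,0,-0.55,0,0,0,1],
  [-4,0,-0.55,0,0,0,1],
])

```text
t: 16.07
tool_pos: [0.5592, 0.1815, 0.1581]
orientation: [0.675, 0.738, -0.0, 0.0]
force: [0.6, -0.0, -2.6]
width: 0.0205
gripper_force: 89.0
```

```bash
python3 -c "
from h import *
import cv2
go(.569,.073,.157,1.661)
b=env.capture('side')[95:185,215:315]
a=env.capture('top')[110:210,100:200]
cv2.imwrite('pics/pull.png',cv2.hconcat([cv2.resize(b,(400,360),interpolation=cv2.INTER_CUBIC),cv2.resize(a,(360,360),interpolation=cv2.INTER_CUBIC)]))"
```

```text
t 16.07 delta cm [-10.89   0.02   0.12] rot [-0.     0.001 -0.002] F [ 0.6 -0.  -2.6]
```

Call:
step_arm([
  [-0.3,0,0,0,0,0,1],
  [-0.9,0,0,0,0,0,1],
  [-1.7,0,0,0,0,0,1],
  [-2.7,0,0,0,0,0,1],
  [-3.8,0,0,0,0,0,1],
  [-5,0,0,0,0,0,1],
  [-6.3,0,0,0,0,0,1],
  [-7.6,0,0,0,0,0,1],
  [-9,0,0,0,0,0,1],
  [-10.2,0,0,0,0,0,1],
  [-11,0,0,0,0,0,1],
  [-11.5,0,0,0,0,0,1],
])

```text
t: 17.17
tool_pos: [0.5695, 0.0673, 0.1582]
orientation: [0.675, 0.738, -0.0, 0.0]
force: [-0.0, 1.4, -2.0]
width: 0.0207
gripper_force: 89.0
```

```bash
python3 -c "
from h import *
import cv2
go(.50,-.05,.113,1.661)
b=env.capture('side')[95:185,215:315]
a=env.capture('top')[110:210,100:200]
cv2.imwrite('pics/out.png',cv2.hconcat([cv2.resize(b,(400,360),interpolation=cv2.INTER_CUBIC),cv2.resize(a,(360,360),interpolation=cv2.INTER_CUBIC)]))"
```

```text
t 17.17 delta cm [-11.07  -7.96   4.52] rot [ 0.     0.    -0.001] F [-0.   1.4 -2. ]
```

View pics/out.png

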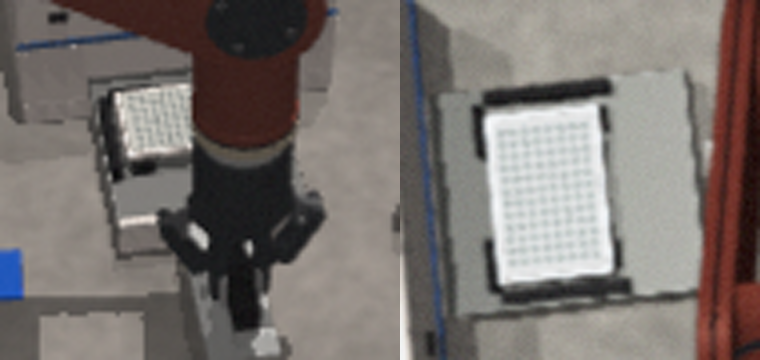

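The plate lies on the ribs between the lips, with its corners at about (484,110), (603,101), (613,275) and (498,286) in the right half, and the lifter is out. I'll check the pose numerically.

```bash
python3 -c "
from pf import *
p,r=pfit([(98,286),(-200+400-200+98-98+98,286)][:1]+[(0,0)]*0+[] or [],(100,110),3.6,.064,[.55,.31,1.66],'top') if 0 else (0,0)
def pf2(z):
    L=[(-.043,.064,z),(.043,.064,z),(.043,-.064,z),(-.043,-.064,z)]
    px=(np.array([(213,275),(98,286),(84,110),(203,101)])+.5)/3.6-.5+[100,110]
    f=lambda v:(proj('top',pose([v[0],v[1],0,v[2]],L))+OFF['top']-px).ravel()
    s=least_squares(f,[.55,.31,1.66]);return s.x,s.fun.round(1)
p,r=pf2(.064);print(p,r)
n=np.array([.549,.3105]);d=p[:2]-n;c,s=np.cos(1.667),np.sin(1.667);print('in nest',c*d[0]+s*d[1],-s*d[0]+c*d[1],p[2]-1.667)
"
```

```text
[0.5476 0.3127 1.642 ] [-0.2 -0.8  0.1 -1.2  0.9  1.1 -0.7  1. ]
in nest 0.0023357260625455423 0.001159612385186859 -0.025022505444560528
```

Call:
step_arm([
  [-1,-0.7,0,0,0,0,1],
  [-3,-2,0,0,0,0,1],
  [-5.5,-4,0,0,0,0,1],
  [-8,-6,1,0,0,0,1],
  [-10,-7.5,2.5,0,0,0,1],
  [-11,-8,3.5,0,0,0,1],
  [-11,-8,4.2,0,0,0,1],
  [-11,-8,4.5,0,0,0,1],
  [-11,-8,4.6,0,0,0,1],
  [-11,-8,4.65,0,0,0,1],
  [-11,-8,4.65,0,0,0,1],
])

```text
t: 18.18
tool_pos: [0.5003, -0.0471, 0.1121]
orientation: [0.674, 0.739, 0.0, 0.0]
force: [-0.1, 0.1, -1.8]
width: 0.021
gripper_force: 89.1
```

Just touching the bench. I'll open gently and rise.

Call:
step_arm([
  [0,0,0.02,0,0,0,3],
  [0,0,0.02,0,0,0,6],
  [0,0,0.02,0,0,0,8.5],
  [0,0,0.02,0,0,0,8.5],
  [0,0,0.02,0,0,0,8.5],
  [0,0,0.02,0,0,0,8.5],
  [0,0,-3,0,0,0,8.5],
  [0,0,-6,0,0,0,8.5],
  [0,0,-9,0,0,0,8.5],
  [0,0,-9,0,0,0,8.5],
])

```text
t: 19.02
tool_pos: [0.5029, -0.0488, 0.2082]
orientation: [0.675, 0.738, 0.003, 0.005]
force: [1.6, -0.5, 1.0]
width: 0.085
gripper_force: 0.0
```

```bash
python3 - <<'E'
from h import *
# tray front point and push dir
yaw=1.66; d=np.array([np.cos(yaw),np.sin(yaw)]); f=np.array([.549,.3105])-.105*d; print("front",f)
th=.5  # tilt: fingers lean forward
# tip = TCP + .073*(sin th * d, -cos th); want tip z=.024
def tgt(gap,z=.024):
    tip=f-gap*d; xy=tip-.073*np.sin(th)*d; return xy[0],xy[1],z+.073*np.cos(th)
x,y,z=tgt(.03); print(x,y,z)
go(x,y,z,yaw,-th); go(x,y,.2,yaw,-th); go(x,y,.2,yaw,th)
R=Ro.from_euler('z',yaw)*Ro.from_euler('y',-th)*Ro.from_euler('x',np.pi); print(R.as_matrix()[:,2])
print(env.get_state()["joint_pos"])
E
```

```text
front [0.5584 0.2059]
0.5641443484381695 0.14117784969979125 0.08806352701799722
t 19.02 delta cm [18.41  7.68 12.02] rot [0.01  0.504 0.003] F [ 1.6 -0.5  1. ]
t 19.02 delta cm [18.37  7.79  0.83] rot [0.01  0.504 0.003] F [ 1.6 -0.5  1. ]
t 19.02 delta cm [18.37  7.79  0.83] rot [ 0.01  -0.496 -0.002] F [ 1.6 -0.5  1. ]
[-0.0427  0.4775 -0.8776]
[-0.2529  0.0191  1.9344  0.0001  1.1774 -0.3429]
```

Call:
step_arm([
  [2,1,0,0,0.05,0,0],
  [5,2,0,0,0.15,0,0],
  [8,3.5,0,0.01,0.25,0,0],
  [11,5,0.5,0.01,0.35,0,0],
  [14.5,6.5,0.8,0.01,0.45,0,0],
  [17.5,7.5,0.8,0.01,0.5,0,0],
  [18.4,7.8,0.8,0.01,0.5,0,0],
  [18.4,7.7,3.5,0.01,0.5,0,0],
  [18.4,7.7,7,0.01,0.5,0,0],
  [18.4,7.7,10.5,0.01,0.5,0,0],
  [18.4,7.7,12,0.01,0.5,0,0],
  [18.4,7.7,12,0.01,0.5,0,0],
])

```text
t: 20.02
tool_pos: [0.5562, 0.1421, 0.077]
orientation: [0.654, 0.715, 0.16, -0.189]
force: [-0.5, 0.4, -0.4]
width: 0.0001
gripper_force: 0.0
```

```bash
python3 - <<'E'
from h import *
x,y=.5642,.1412; d=np.array([np.cos(1.66),np.sin(1.66)])
go(x,y,.088,1.66,-.5)
for a in(.02,.05,.1,.155): go(x+a*d[0],y+a*d[1],.088,1.66,-.5)
E
```

```text
t 20.02 delta cm [ 0.39  0.77 -1.06] rot [-0.017  0.    -0.005] F [-0.5  0.4 -0.4]
t 20.02 delta cm [ 2.15  0.77 -0.1 ] rot [-0.017  0.    -0.005] F [-0.5  0.4 -0.4]
t 20.02 delta cm [4.78 0.79 1.34] rot [-0.017  0.    -0.005] F [-0.5  0.4 -0.4]
t 20.02 delta cm [9.17 0.8  3.73] rot [-0.017  0.    -0.005] F [-0.5  0.4 -0.4]
t 20.02 delta cm [13.99  0.82  6.37] rot [-0.017  0.    -0.005] F [-0.5  0.4 -0.4]
```

Call:
step_arm([
  [0.4,0.77,-1.06,-0.017,0,0,0],
  [0.83,0.77,-0.82,-0.017,0,0,0],
  [1.27,0.77,-0.58,-0.017,0,0,0],
  [1.7,0.77,-0.34,-0.017,0,0,0],
  [2.15,0.77,-0.1,-0.017,0,0,0],
  [2.6,0.77,0.14,-0.017,0,0,0],
  [3.03,0.77,0.38,-0.017,0,0,0],
  [3.9,0.78,0.86,-0.017,0,0,0],
  [4.8,0.79,1.34,-0.017,0,0,0],
  [5.65,0.79,1.82,-0.017,0,0,0],
  [6.5,0.79,2.3,-0.017,0,0,0],
  [7.4,0.8,2.78,-0.017,0,0,0],
])

```text
t: 21.02
tool_pos: [0.5604, 0.222, 0.0926]
orientation: [0.655, 0.714, 0.169, -0.18]
force: [0.8, -3.9, 1.8]
width: -0.0
gripper_force: 1.6
```

```bash
python3 - <<'E'
from h import *
x,y=.5642,.1412; d=np.array([np.cos(1.66),np.sin(1.66)])
for a in(.08,.12,.16): go(x+a*d[0],y+a*d[1],.088,1.66,-.5)
E
```

```text
t 21.02 delta cm [-0.29 -0.34  0.36] rot [ 0.007  0.    -0.002] F [ 0.8 -3.9  1.8]
t 21.02 delta cm [ 3.22 -0.36  2.28] rot [ 0.007  0.    -0.002] F [ 0.8 -3.9  1.8]
t 21.02 delta cm [ 6.73 -0.38  4.2 ] rot [ 0.007  0.    -0.002] F [ 0.8 -3.9  1.8]
```

Call:
step_arm([
  [0.7,0,0.4,0,0,0,0],
  [1.4,0,0.9,0,0,0,0],
  [2.1,0,1.35,0,0,0,0],
  [2.8,0,1.75,0,0,0,0],
  [3.5,0,2.15,0,0,0,0],
  [4.2,0,2.5,0,0,0,0],
  [4.9,0,2.9,0,0,0,0],
  [5.3,0,3.1,0,0,0,0],
  [5.7,0,3.3,0,0,0,0],
  [6.0,0,3.5,0,0,0,0],
  [6.2,0,3.6,0,0,0,0],
  [6.2,0,3.6,0,0,0,0],
])

```text
t: 22.02
tool_pos: [0.5542, 0.2928, 0.0906]
orientation: [0.655, 0.714, 0.169, -0.181]
force: [-0.1, -0.6, -0.1]
width: 0.0003
gripper_force: 0.0
```

Call:
step_arm([
  [0.2,0,0.11,0,0,0,0],
  [0.4,0,0.22,0,0,0,0],
  [0.6,0,0.33,0,0,0,0],
  [0.6,0,0.33,0,0,0,0],
])

```text
t: 22.35
tool_pos: [0.5539, 0.2994, 0.0908]
orientation: [0.655, 0.714, 0.169, -0.18]
force: [-0.6, -1.2, 0.5]
width: 0.0001
gripper_force: 0.7
```

Call:
step_arm([
  [0.15,0,0.08,0,0,0,0],
  [0.3,0,0.16,0,0,0,0],
  [0.3,0,0.16,0,0,0,0],
])

```text
t: 22.6
tool_pos: [0.554, 0.3001, 0.0907]
orientation: [0.655, 0.714, 0.168, -0.179]
force: [-4.3, -18.0, 6.2]
width: -0.0003
gripper_force: 8.7
```

Call:
step_arm([
  [0.15,0,0.08,0,0,0,0],
  [0.3,0,0.16,0,0,0,0],
  [0.3,0,0.16,0,0,0,0],
])

```text
t: 22.85
tool_pos: [0.554, 0.3007, 0.0908]
orientation: [0.655, 0.715, 0.167, -0.178]
force: [-8.2, -34.9, 14.8]
width: 0.0
gripper_force: 17.1
```

The tray is hard against its stop. I'll back off and rise.

Call:
step_arm([
  [-0.4,0,-0.22,0,0,0,0],
  [-1,0,-0.5,0,0,0,0],
  [-2.5,0,-1.4,0,0,0,0],
  [-5,0,-2.7,0,0,0,0],
  [-7,0,-6,0,0,0,0],
  [-9,0,-10,0,0,0,0],
  [-11,0,-14,0,0,0,0],
  [-13,0,-18,0,0,0,0],
  [-14,0,-20,0,0,0,0],
  [-14,0,-20,0,0,0,0],
  [-14,0,-20,0,0,0,0],
])

```text
t: 23.77
tool_pos: [0.5728, 0.0866, 0.2011]
orientation: [0.656, 0.713, 0.171, -0.179]
force: [-0.7, -0.5, -0.8]
width: -0.0002
gripper_force: 0.0
```

```bash
python3 - <<'E'
from pf import *
import cv2
st=env.get_state(); print(st["t"],st["tool_pos"],st["force"],np.abs(st["joint_vel"]).max())
d=np.array([np.cos(1.66),np.sin(1.66)])
im={n:env.capture(n) for n in("top","side")}
# brightness profile along the tray axis across the front edge, vs. the predicted edge (z=.042)
f=np.array([.549,.3105])-.105*d+.14*d; n=np.array([-d[1],d[0]])
for lat in(-.07,.07):
  for cam in("top","side"):
    out=[]
    for s in np.arange(-.024,.025,.004):
        X=np.r_[f+s*d+lat*n,.042]; u,v=(proj(cam,X)[0]+OFF[cam]).round().astype(int); out.append(int(im[cam][v,u].mean()))
    print(lat,cam,out)
# lifter: blade pixels, predicted front corners
L=[0.5,-.047,0,1.66]
for cam in im:
    out=[]
    for s in np.arange(.09,.15,.005):
        u,v=(proj(cam,pose(L,[(s,0,.002)]))[0]+OFF[cam]).round().astype(int); out.append(int(im[cam][v,u].mean()))
    print("blade",cam,out)
E
```

```text
23.7667 [0.5728 0.0866 0.2011] [-0.7113 -0.5091 -0.7854] 0.04411877872593734
-0.07 top [152, 132, 131, 135, 107, 77, 151, 189, 179, 158, 133, 132, 135]
-0.07 side [43, 45, 65, 53, 77, 76, 76, 59, 47, 68, 68, 76, 78]
0.07 top [141, 132, 131, 116, 78, 68, 150, 165, 161, 162, 150, 132, 137]
0.07 side [108, 107, 107, 105, 125, 199, 199, 214, 130, 126, 113, 107, 50]
blade top [45, 51, 45, 44, 48, 49, 44, 44, 47, 48, 75, 151]
blade side [35, 60, 116, 117, 116, 131, 182, 155, 141, 134, 134, 135]
```

```bash
python3 -c "
from bench import env
print(env.sign_off())"
```

```text
the job is handed in; nothing more can be done
None
```

The job is handed in at about 24 s of the 67 s allowed: by my measurements the plate sits 2–3 mm from the nest point, measured before the push. The tray is pushed home against its stop, and the lifter was set down on the open bench. The sign-off returned no verdict.

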